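Blank off the oil pump with its cam-locked dust plug

TASK

The oil transfer pump on the decanting bench is done for the day: put the dust plug that fits into its upright inlet coupler, press it firmly home on the gasket without crushing the gasket, then swing both cam arms down together until they lie fully home against the coupler. Do not force the arms, do not bring one arm home while the other still stands open, and leave the other things on the bench where they are.

Things in the scene. Friction and masses are not known exactly. Their poses are not given: they have to be found in the camera images.
- pump: Small oil transfer pump on a 335 x 150 mm steel base plate, fixed to the bench. Origin on the bench, directly below the axis of its upright inlet coupler. x points from the coupler along the shaft to the grey motor (starts 52 mm from the coupler axis, top of its terminal box 135 mm above the bench); z is up; the coupler's cam arms sit on its +y and -y sides, their pins along x.
- cam_left (a joint): Cam arm on the pump's +y side, rad: 0 = raised, pointing away from the coupler axis, 10 degrees above level; grows as its free end swings out and down; 1.745 = locked, hanging straight down along the coupler, its stop. Starts at 0 to 0.45, stays where it is left; 0.09 N m turns it freely. From 0.9 on its cam enters the plug's groove and draws the plug down (up to 0.25 N m).
- cam_right (a joint): The arm on the -y side, mirrored. Each arm is a steel bar 12 mm wide, 8 mm thick, 66 mm long from its pin, the last 20 mm turned outward a little. The pin lies 24.5 mm off the coupler axis; the face to press (top when raised, outer when locked) 9 mm off the pin's centre: locked, the arms measure 67 mm across. With the plug not home the cams jam at about 1 rad; over 45 N of finger bends an arm.
- gasket (a joint): How far the rubber gasket in the coupler bore stands proud of its recess (m): 0.0035 to 0.0055 at the start, 0 = bedded. Held by drag: a push of about 10 N on the plug slides it down until it is bedded, then the force climbs. The coupler (1 inch, bore 38 mm) is screwed on its thread more or less: arm pins 159 to 171 mm above the bench, differing each time; mouth 8 mm above the pins.
- gasket_rubber (a joint): Squeeze of the gasket's rubber by the plug (m), 8 N per mm, 0 = not squeezed. A push of 12 to 18 N beds the gasket; a squeeze of 3 mm (24 N) crushes it. How deep the gasket beds differs by 1.4 mm and cannot be seen; the locked arms leave it squeezed by 0.5 to 2.5 mm.
- plug: The dust plug that fits: solid aluminium, round, standing nose down, 44.3 mm tall, 140 to 240 g. Origin at the centre of its underside, z up its axis. From below: nose 36.6 mm across to 12 mm (2 mm chamfer), groove 29 mm across, 12 to 23.6 mm, collar 36.6 mm across to 31.3 mm, knurled knob 28 mm across. Underside when locked: 21.2 mm below the pins; home and let go: 19 to 21 mm; not pressed: 18 to 13 mm.
- plug_large: Dust plug of a larger size, same shape, nose 53 mm across, 55 mm tall: does not fit. Origin under its centre.
- dust_cap: Plain aluminium cup-shaped dust cap, 45 mm across, 34 mm tall, small lug. Origin under its centre.
- tin: Tin can with red band, 74 mm across, 110 mm tall. Origin under its centre.
- sauce_bottle: Brown sauce bottle with white cap, 72 mm across, 210 mm tall. Origin under its centre.
- jar: Amber glass jar with red lid, 72 mm across, 100 mm tall. Origin under its centre.
- spanner: Steel spanner, 170 mm long, lying flat. Origin under its middle.
Things that resemble listed ones, but are neither listed nor needed, are in the scene too. What is shaped like the plug but blue, green or purple is not meant.

How it is judged:
By the outcome, as a careful person would: the job done as asked, in the order asked, and still so for the second after the job is handed in, with the robot touching nothing.
It also fails if it takes over 67 s, if anything falls off the work surface, if the arm or the gripper's body presses on something with over 40 N, if the wrist force passes 120 N, or if a joint passes its speed limit or range.

ROBOT

A 6-joint arm with a two-finger parallel gripper is mounted at the origin on the work surface. World frame = base frame: x ahead of the robot, y to its left, z up, the work surface at z = 0. Lengths are in m, angles in rad, forces in N, time in s.
With the tool pointing down it reaches from about 0.275 to 0.975 m from the base axis. Payload 8.4 kg.
Tool frame: the origin (TCP) lies at the centre of the arm's flange, where the gripper is bolted on; the fingertips stand manip.tcp_to_tips ahead of it and the grasp point (between the pads) lies 171 mm ahead of it (manip.tcp_to_tips is the distance from the TCP to the fingertips, in m); z points along the fingers, y is the line along which they close (so a half turn about z gives the same grasp; the last joint's range is limited). The gripper opens to 92 mm and grips with 3 to 60 N. Pads are 20 mm wide; open, the fingers measure 128 mm over their backs; the gripper's body (75 mm by 189 mm) begins 69 mm behind the grasp point.
Start: joints at [1.145, 0.353, 1.633, -0, 1.155, -0.002], TCP at [0.257, 0.57, 0.405] pointing down, gripper open.
Joint ranges: [-2.63, 2.63], [-0.92, 2.1], [0.06, 2.66], [-1.3, 4.44], [0, 2.69], [-3.02, 3.02]. Speed limits (rad/s): [2.22, 2.22, 2.79, 3.14, 3.14, 3.14].

INTERFACE

Orientations are given as [roll, pitch, yaw] about the fixed x, y, z axes, in that order (R = Rz(yaw) Ry(pitch) Rx(roll)).
In Python, from plant import manip, imaging gives the robot as it stands.
- The arm moves only by the shell command python3 -m creep 'ROWS' [OPENING] [FORCE]. ROWS is a JSON object of lists of equal length, an entry for each row: "travel": the shift along the tool's x, y, z each as a share of 800 mm, from -1 to 1, a list of three; "angular": the turn, a rotation vector about the tool's x, y, z each as a share of 360 degrees, from -1 to 1, a list of three. A call has 1 to 8 rows; each row shifts and turns the commanded pose from where the row before left it, along the tool's axes as they then stand; what a row does not reach is not made up. A row lasts 1/12 s, in which the tool goes at most 41.7 mm and 7.16 degrees, less where a joint would pass 70% of its speed; a pose out of reach is approached as far as the arm can. A call with a number of a shift or a turn outside -1 to 1 is refused whole. A call with a gripper value outside its range is refused whole. OPENING is the opening in per cent of the stroke, from 0 (shut) to 100 (fully open), set as the call begins (- or left out, the last holds). The fingers move at their own pace and stop on an object; FORCE is the grip in N (left out, the last holds). Time passes only in rows, so rows that do not move let the fingers close. It gives the time, the measured TCP pose, the force, the opening and the grip force at its end, in the units of the state.
- manip.sense(): the state, without advancing time (a new reading comes with each control period).
- imaging.get_image(name): name is "side" or "top"; returns a dict with "frame" (480x640x3 uint8, red, green, blue), "fx", "fy", "cx", "cy" (pixels), "rvec" (rotation vector, rad) and "tvec" (3), from world to camera coordinates, as OpenCV has them. Camera axes: x right, y down, z forward; pixel columns grow to the right and rows downward; lengths in m; the calibration is good to about 2 mm. A picture is of the moment at which its call begins. There is no depth.
- manip.sign_off(): hands the job in; it is judged then, once.
The state is a dict: "t": time; "qpos": joint angles; "dq": joint speeds; "effort": joint torques, N m; "eef_pos": TCP position; "eef_rot": TCP orientation; "wrist_force": force on the tool from outside, world axes, zero at the start; "moment": the same for the moment, N m; "opening": finger opening in m; "finger_force": force on a finger pad.
Only numpy, scipy, OpenCV 4.12 (cv2) and the standard library are available. Lean on these libraries where they do the work, as an engineer would, in place of code of your own. Each camera call takes 0.05 s, during which the arm holds its last target. There are 200 camera calls.

## Working session

There is one attempt and no reset: what is moved stays moved. The work goes in short steps, Python scripts to look and compute and a shell command to move; the robot and the scene stay as the last step left them, time stands still between calls to the robot, and variables do not carry over. Pictures are saved under pics/ and viewed, at most 10 in all, crops included, and the job is handed in when it is done.

```bash
ls; mkdir -p pics; python3 - <<'E'
from plant import manip, imaging
import cv2,numpy as np
for n in("side","top"):
    d=imaging.get_image(n); cv2.imwrite(f"pics/{n}0.png",d["frame"][:,:,::-1])
    R=cv2.Rodrigues(np.array(d["rvec"]))[0]; print(n,d["fx"],d["cx"],d["cy"],-R.T@np.array(d["tvec"]).ravel(),R.round(2).tolist())
print(manip.sense(),manip.tcp_to_tips)
E
```

```text
pics
side 500.4546104157873 317.7773717887038 233.88395440789142 [-0.07793313 -0.71273472  0.74445834] [[0.77, -0.64, -0.02], [-0.37, -0.41, -0.83], [0.53, 0.65, -0.55]]
top 589.4965001398944 327.9317841088106 239.9258736496307 [0.30895113 0.01502808 1.67966784] [[-0.02, -1.0, 0.0], [-0.99, 0.02, -0.13], [0.13, -0.01, -0.99]]
{'t': 0.1, 'qpos': array([ 1.14457555e+00,  3.53560100e-01,  1.63402989e+00, -2.21187844e-05,
        1.15517761e+00, -2.38529837e-03]), 'dq': array([ 0.00114688, -0.00187879, -0.0022139 , -0.00027177, -0.00144195,
        0.00076408]), 'effort': array([-7.51286734e-04, -5.94901013e+01, -3.34933984e+01,  6.97999354e-02,
        1.83469435e-02,  2.54878290e-05]), 'eef_pos': array([0.25695052, 0.56952188, 0.40406315]), 'eef_rot': array([-3.14041766e+00,  1.74225833e-05,  2.71776612e+00]), 'wrist_force': array([-0.49446876,  0.11636939,  0.43547938]), 'moment': array([-0.01363622, -0.03252841, -0.01028933]), 'finger_force': 0.0, 'opening': 0.09201519601806774} 0.1901
```

View pics/side0.png

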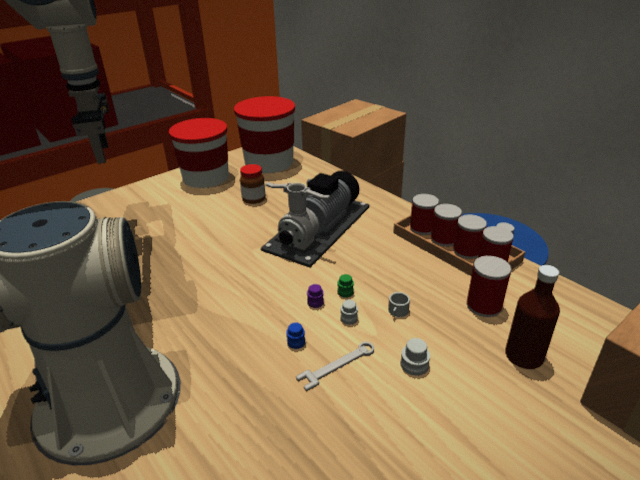

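View pics/top0.png

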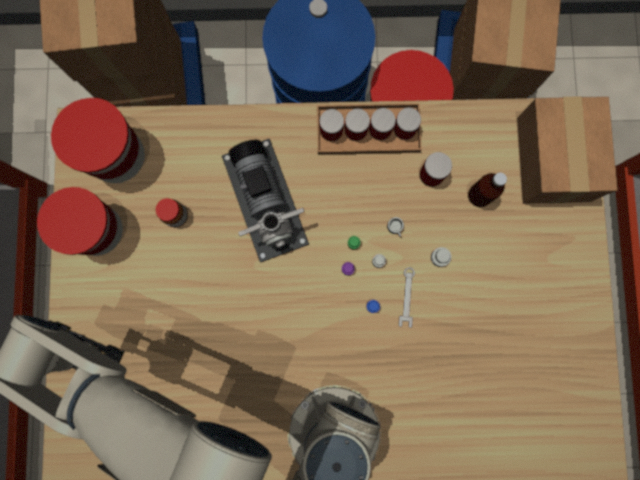

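Candidates (side pixels): silver plug (349,311), larger silver plug (416,355), dust cap (399,303), and colored look-alikes green (346,285), purple (315,295) and blue (296,335). I choose the small silver one at (349,311), top view (379,261), and will check it in a crop.

```bash
python3 - <<'E'
import cv2,numpy as np
s=cv2.imread("pics/side0.png");t=cv2.imread("pics/top0.png")
def c(im,u,v,w,h,k):return cv2.resize(im[v:v+h,u:u+w],None,fx=k,fy=k,interpolation=cv2.INTER_CUBIC)
a=c(s,300,260,80,60,5)  
b=c(s,255,165,80,60,5)
d=c(t,340,220,80,60,5)
e=c(t,230,190,80,60,5)
cv2.imwrite("pics/crop1.png",np.vstack([np.hstack([a,b]),np.hstack([d,e])]))
E
```

```text
(no output)
```

View pics/crop1.png

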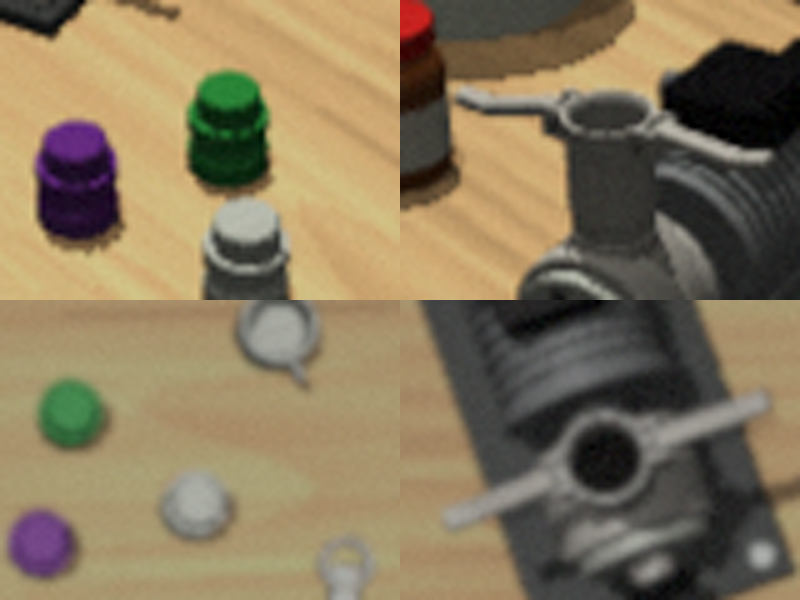

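The crop shows the silver plug is the same size as the green one, with its knob top at side (349.3,303.7) and top (379.2,259.3). The coupler mouth is at side (296,188) and top (271,221.6). One arm tip is at side (267.4,184) / top (240,234), the other at side (329,196.4) / top (302,210).

```bash
cat > h.py <<'E'
from plant import manip, imaging
import cv2,numpy as np
from scipy.spatial.transform import Rotation as Ro
from scipy.optimize import least_squares
_c={}
def cam(n):
    if n not in _c:_c[n]=imaging.get_image(n)
    return _c[n]
def K(d):return np.array([[d["fx"],0,d["cx"]],[0,d["fy"],d["cy"]],[0,0,1.]])
def proj(n,P):
    d=cam(n);return cv2.projectPoints(np.float64(P).reshape(-1,1,3),np.float64(d["rvec"]),np.float64(d["tvec"]),K(d),None)[0].reshape(-1,2)
def tri(s,t,z=None):
    f=lambda p:np.r_[proj("side",p)[0]-s,proj("top",p)[0]-t,[] if z is None else 1e4*(p[2]-z)]
    r=least_squares(f,[.5,0,.1],x_scale=.1);return r.x.round(4),r.fun.round(2)
def go(pt,rot):
    "shift in tool axes / turn, as shares, from the present pose"
    s=manip.sense();R=Ro.from_euler("xyz",s["eef_rot"]);T=Ro.from_euler("xyz",rot)
    print("t",s["t"],"travel share",(R.inv().apply(np.array(pt)-s["eef_pos"])/.8).round(4),"turn share",((R.inv()*T).as_rotvec()/2/np.pi).round(4))
E
python3 - <<'E'
from h import *
print("plug top",tri((349.3,303.7),(379.2,259.3)),tri((349.3,303.7),(379.2,259.3),.0443))
print("mouth",tri((296,187.8),(271,221.6)))
print("armA",tri((267.4,184),(240,234)));print("armB",tri((329,196.4),(302,210)))
E
```

```text
plug top (array([ 0.4716, -0.1371,  0.0406]), array([ 0.06, -0.01, -0.05,  0.07])) (array([ 0.4702, -0.1383,  0.0443]), array([-0.01, -0.76,  0.52,  0.43, -0.03]))
mouth (array([0.5634, 0.1527, 0.1669]), array([ 0.25, -0.04, -0.14,  0.23]))
armA (array([0.5348, 0.2347, 0.1554]), array([ 0.07, -0.01, -0.04,  0.06]))
armB (array([0.5948, 0.0702, 0.1651]), array([-0.69,  0.11,  0.44, -0.64]))
```

```bash
python3 - <<'E'
from h import *
go([.4710,-.1377,.30],[np.pi,0,np.deg2rad(200)])
E
```

```text
t 0.2 travel share [-0.6075 -0.6958  0.1309] turn share [-1.00e-04 -0.00e+00 -1.23e-01]
```

```bash
T='{"travel":[[-0.0304,-0.0348,0.0065],[-0.0304,-0.0348,0.0065],[-0.0304,-0.0348,0.0065],[-0.0304,-0.0348,0.0065],[-0.0304,-0.0348,0.0065],[-0.0304,-0.0348,0.0065],[-0.0304,-0.0348,0.0065],[-0.0304,-0.0348,0.0065]],"angular":[[0,0,0],[0,0,0],[0,0,0],[0,0,0],[0,0,0],[0,0,0],[0,0,0],[0,0,0]]}' >/dev/null
python3 -m creep '{"travel":[[-0.0304,-0.0348,0.0065],[-0.0304,-0.0348,0.0065],[-0.0304,-0.0348,0.0065],[-0.0304,-0.0348,0.0065],[-0.0304,-0.0348,0.0065],[-0.0304,-0.0348,0.0065],[-0.0304,-0.0348,0.0065],[-0.0304,-0.0348,0.0065]],"angular":[[0,0,0],[0,0,0],[0,0,0],[0,0,0],[0,0,0],[0,0,0],[0,0,0],[0,0,0]]}' 65 10
python3 -m creep '{"travel":[[-0.0304,-0.0348,0.0065],[-0.0304,-0.0348,0.0065],[-0.0304,-0.0348,0.0065],[-0.0304,-0.0348,0.0065],[-0.0304,-0.0348,0.0065],[-0.0304,-0.0348,0.0065],[-0.0304,-0.0348,0.0065],[-0.0304,-0.0348,0.0065]],"angular":[[0,0,0],[0,0,0],[0,0,0],[0,0,0],[0,0,0],[0,0,0],[0,0,0],[0,0,0]]}'
python3 -m creep '{"travel":[[-0.0304,-0.0348,0.0065],[-0.0304,-0.0348,0.0065],[-0.0304,-0.0348,0.0065],[-0.0304,-0.0348,0.0065]],"angular":[[0,0,0],[0,0,0],[0,0,0],[0,0,0]]}'
python3 -m creep '{"travel":[[0,0,0],[0,0,0],[0,0,0],[0,0,0],[0,0,0],[0,0,0],[0,0,0],[0,0,0]],"angular":[[0,0,-0.0175],[0,0,-0.0175],[0,0,-0.0175],[0,0,-0.0175],[0,0,-0.0175],[0,0,-0.0175],[0,0,-0.0175],[0,0,0]]}'
python3 - <<'E'
from h import *
s=manip.sense();print(s["opening"],s["eef_pos"],s["eef_rot"],s["qpos"])
go([.4710,-.1377,.224],[np.pi,0,np.deg2rad(200)])
for n in("side","top"):cv2.imwrite(f"pics/{n}1.png",cam(n)["frame"][:,:,::-1])
a=cv2.imread("pics/side1.png")[200:380,250:430];b=cv2.imread("pics/top1.png")[170:350,290:470]
cv2.imwrite("pics/crop2.png",cv2.resize(np.hstack([a,b]),None,fx=2.2,fy=2.2,interpolation=3))
E
```

```text
t: 0.87
eef_pos: [0.3428, 0.285, 0.3629]
eef_rot: [3.141, 0.0, 2.718]
wrist_force: [1.4, -0.7, -0.7]
opening: 0.0599
finger_force: 0.0
t: 1.53
eef_pos: [0.4287, 0.0018, 0.3214]
eef_rot: [3.141, 0.0, 2.718]
wrist_force: [0.8, 0.7, 0.3]
opening: 0.0597
finger_force: 0.0
t: 1.87
eef_pos: [0.4715, -0.1399, 0.3004]
eef_rot: [3.142, 0.0, 2.717]
wrist_force: [0.9, 1.0, 0.5]
opening: 0.0598
finger_force: 0.0
t: 2.53
eef_pos: [0.4714, -0.1379, 0.3006]
eef_rot: [3.142, -0.0, -2.791]
wrist_force: [-0.4, -0.2, -0.2]
opening: 0.0595
finger_force: 0.0
0.05952145745346534 [ 0.47136692 -0.13787192  0.30062807] [ 3.14151236e+00 -1.59791179e-04 -2.79074864e+00] [-2.87599941e-01  2.81738374e-01  2.00864159e+00 -4.08761766e-05
  8.51388862e-01 -2.20921334e+00]
t 2.5333 travel share [0.0003 0.0004 0.0958] turn share [ 0.     -0.      0.0003]
```

View pics/crop2.png

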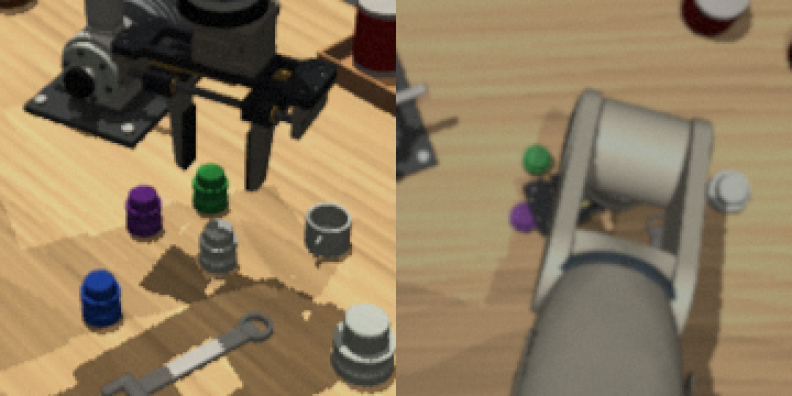

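The fingertips straddle a point (about (221,176) in the crop) directly above the silver plug (217,225), with the neighbors clear. I'm descending to do a centering squeeze.

```bash
python3 -m creep '{"travel":[[0,0,0.016],[0,0,0.016],[0,0,0.016],[0,0,0.016],[0,0,0.016],[0,0,0.0155],[0,0,0]],"angular":[[0,0,0],[0,0,0],[0,0,0],[0,0,0],[0,0,0],[0,0,0],[0,0,0]]}'
python3 -m creep '{"travel":[[0,0,0],[0,0,0],[0,0,0],[0,0,0],[0,0,0],[0,0,0],[0,0,0],[0,0,0]],"angular":[[0,0,0],[0,0,0],[0,0,0],[0,0,0],[0,0,0],[0,0,0],[0,0,0],[0,0,0]]}' 0 5
```

```text
t: 3.22
eef_pos: [0.4706, -0.1376, 0.2224]
eef_rot: [3.14, -0.003, -2.799]
wrist_force: [-0.5, 0.3, -0.2]
opening: 0.0595
finger_force: 0.0
t: 3.88
eef_pos: [0.4716, -0.1378, 0.2247]
eef_rot: [-3.141, 0.001, -2.796]
wrist_force: [-0.4, 2.1, 6.0]
opening: 0.0276
finger_force: 5.0
```

```bash
python3 -m creep '{"travel":[[0,0,0],[0,0,0],[0,0,0],[0,0,-0.001],[0,0,-0.001],[0,0,0],[0,0,0]],"angular":[[0,0,0],[0,0,0],[0,0,0],[0,0,0.0192],[0,0,0.0192],[0,0,0.0192],[0,0,0.0192]]}' 65
python3 -m creep '{"travel":[[0,0,0],[0,0,0],[0,0,0],[0,0,0],[0,0,0],[0,0,0],[0,0,0],[0,0,0]],"angular":[[0,0,0.0192],[0,0,0.0192],[0,0,0.0192],[0,0,0.0192],[0,0,0.0192],[0,0,0.0192],[0,0,0.0192],[0,0,0.0192]]}'
python3 -m creep '{"travel":[[0,0,0],[0,0,0],[0,0,0]],"angular":[[0,0,0.0192],[0,0,0],[0,0,0]]}'
python3 - <<'E'
from h import *
s=manip.sense();print(s["opening"],s["eef_pos"],s["eef_rot"],s["wrist_force"])
E
python3 -m creep '{"travel":[[0,0,0],[0,0,0],[0,0,0],[0,0,0],[0,0,0],[0,0,0],[0,0,0],[0,0,0]],"angular":[[0,0,0],[0,0,0],[0,0,0],[0,0,0],[0,0,0],[0,0,0],[0,0,0],[0,0,0]]}' 0 30
```

```text
t: 4.47
eef_pos: [0.4714, -0.1379, 0.2258]
eef_rot: [-3.141, -0.0, 2.999]
wrist_force: [-0.2, 0.7, 1.1]
opening: 0.0599
finger_force: 0.0
t: 5.13
eef_pos: [0.4714, -0.1379, 0.2257]
eef_rot: [-3.141, -0.0, 2.034]
wrist_force: [-0.5, -0.7, -0.8]
opening: 0.0597
finger_force: 0.0
t: 5.38
eef_pos: [0.4714, -0.1379, 0.2258]
eef_rot: [-3.141, -0.0, 1.923]
wrist_force: [-0.4, 0.0, 0.2]
opening: 0.0603
finger_force: 0.0
0.0602690551377813 [ 0.47139613 -0.13788642  0.22578219] [-3.14142642e+00 -9.11993599e-06  1.92304094e+00] [-0.39207594  0.01053805  0.1505957 ]
t: 6.05
eef_pos: [0.4715, -0.1378, 0.2259]
eef_rot: [3.141, 0.0, 1.919]
wrist_force: [0.3, 0.1, -0.7]
opening: 0.0267
finger_force: 30.0
```

```bash
python3 -m creep '{"travel":[[0,0,-0.02],[0,0,-0.05],[0,0,-0.05],[0,0,-0.05],[0,0,-0.05],[0,0,-0.035],[0,0,0],[0,0,0]],"angular":[[0,0,0],[0,0,0],[0,0,0],[0,0,0],[0,0,0],[0,0,0],[0,0,0],[0,0,0]]}'
python3 - <<'E'
from h import *
go([.5630,.1525,.43],[np.pi,0,np.deg2rad(110)])
s=manip.sense();print(s["wrist_force"])
E
```

```text
t: 6.72
eef_pos: [0.4714, -0.1379, 0.431]
eef_rot: [3.139, 0.002, 1.919]
wrist_force: [0.0, -0.0, -2.2]
opening: 0.0268
finger_force: 30.0
t 6.7167 travel share [0.3021 0.2315 0.0013] turn share [ 0.0004  0.0003 -0.0001]
[ 0.0155853  -0.04116072 -2.22990387]
```

```bash
python3 -m creep '{"travel":[[0.0302,0.0231,0],[0.0302,0.0231,0],[0.0302,0.0231,0],[0.0302,0.0231,0],[0.0302,0.0231,0],[0.0302,0.0231,0],[0.0302,0.0231,0],[0.0302,0.0231,0]],"angular":[[0,0,0],[0,0,0],[0,0,0],[0,0,0],[0,0,0],[0,0,0],[0,0,0],[0,0,0]]}'
python3 -m creep '{"travel":[[0.0302,0.0231,0],[0.0302,0.0231,0],[0,0,0],[0,0,0],[0,0,0],[0,0,0]],"angular":[[0,0,0],[0,0,0],[0,0,0],[0,0,0],[0,0,0],[0,0,0]]}'
python3 - <<'E'
from h import *
s=manip.sense();print(s["eef_pos"],s["eef_rot"])
for n in("side","top"):cv2.imwrite(f"pics/{n}2.png",cam(n)["frame"][:,:,::-1])
a=cv2.imread("pics/side2.png")[120:240,240:360];b=cv2.imread("pics/top2.png")[160:280,210:330]
cv2.imwrite("pics/crop3.png",cv2.resize(np.hstack([a,b]),None,fx=3.33,fy=3.33,interpolation=3))
u=s["eef_pos"]-[0,0,.2259];print("underside c",proj("side",u),proj("top",u), "mouth",proj("side",[.5630,.1525,.170]))
E
```

```text
t: 7.38
eef_pos: [0.5439, 0.0957, 0.4271]
eef_rot: [-3.137, -0.001, 1.919]
wrist_force: [-0.3, -0.7, -1.8]
opening: 0.0268
finger_force: 30.0
t: 7.88
eef_pos: [0.5621, 0.1513, 0.4286]
eef_rot: [-3.139, 0.0, 1.919]
wrist_force: [0.4, 0.2, -1.6]
opening: 0.0265
finger_force: 30.0
[0.56209692 0.15134657 0.42862018] [-3.13911270e+00  1.50789339e-04  1.91861352e+00]
underside c [[295.4960268  174.88206195]] [[270.09839247 220.00267431]] mouth [[296.12040068 186.72538349]]
```

View pics/crop3.png

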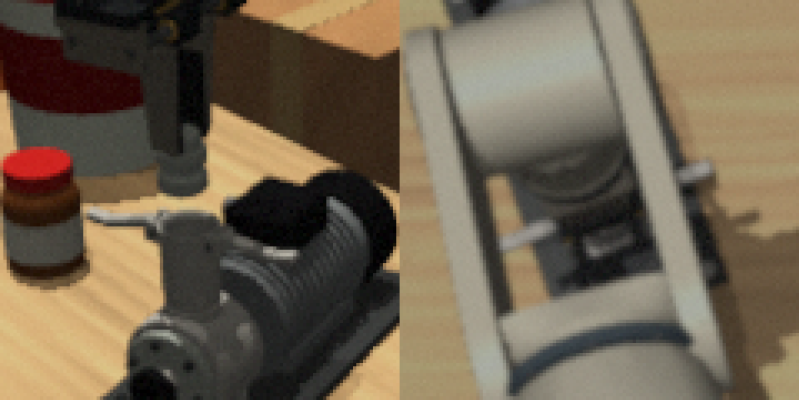

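The side view shows the plug nose at about (295,175), as predicted, above the mouth at (296,188). The top view is occluded. I'm correcting by about 1 mm and descending in small steps.

```bash
python3 - <<'E'
from h import *
go([.5631,.1521,.4019],[np.pi,0,np.deg2rad(110)])
E
```

```text
t 7.9833 travel share [0.0007 0.0013 0.0344] turn share [-0.0002  0.     -0.0003]
```

```bash
python3 -m creep '{"travel":[[0.0007,0.0012,0.011],[0,0,0.012],[0,0,0.011],[0,0,0],[0,0,0],[0,0,0]],"angular":[[0,0,0],[0,0,0],[0,0,0],[0,0,0],[0,0,0],[0,0,0]]}'
python3 -m creep '{"travel":[[0,0,0.0025],[0,0,0.0025],[0,0,0.0025],[0,0,0],[0,0,0],[0,0,0]],"angular":[[0,0,0],[0,0,0],[0,0,0],[0,0,0],[0,0,0],[0,0,0]]}'
python3 -m creep '{"travel":[[0,0,0.0025],[0,0,0.0025],[0,0,0],[0,0,0],[0,0,0]],"angular":[[0,0,0],[0,0,0],[0,0,0],[0,0,0],[0,0,0]]}'
```

```text
t: 8.48
eef_pos: [0.5634, 0.1532, 0.4026]
eef_rot: [-3.141, -0.0, 1.919]
wrist_force: [0.3, 0.5, -3.0]
opening: 0.0262
finger_force: 30.0
t: 8.98
eef_pos: [0.5634, 0.1532, 0.3967]
eef_rot: [3.142, 0.0, 1.919]
wrist_force: [0.1, -0.4, -2.0]
opening: 0.0269
finger_force: 30.0
t: 9.4
eef_pos: [0.5636, 0.1533, 0.3928]
eef_rot: [3.141, 0.0, 1.919]
wrist_force: [3.2, 0.2, -2.4]
opening: 0.0266
finger_force: 30.0
```

```bash
python3 -m creep '{"travel":[[0,0.0006,0.0025],[0,0,0.0025],[0,0,0],[0,0,0],[0,0,0]],"angular":[[0,0,0],[0,0,0],[0,0,0],[0,0,0],[0,0,0]]}'
python3 -m creep '{"travel":[[0,0,0.0025],[0,0,0.0025],[0,0,0],[0,0,0],[0,0,0]],"angular":[[0,0,0],[0,0,0],[0,0,0],[0,0,0],[0,0,0]]}'
```

```text
t: 9.82
eef_pos: [0.5641, 0.1534, 0.3887]
eef_rot: [3.141, 0.0, 1.919]
wrist_force: [3.7, 0.3, -1.7]
opening: 0.0263
finger_force: 30.0
t: 10.23
eef_pos: [0.564, 0.1534, 0.3846]
eef_rot: [3.141, 0.0, 1.919]
wrist_force: [5.0, -0.0, -2.6]
opening: 0.0269
finger_force: 30.0
```

```bash
python3 -m creep '{"travel":[[0,0.0012,0.001],[0,0,0.0015],[0,0,0],[0,0,0],[0,0,0]],"angular":[[0,0,0],[0,0,0],[0,0,0],[0,0,0],[0,0,0]]}'
python3 -m creep '{"travel":[[0,0,0.0015],[0,0,0.0015],[0,0,0],[0,0,0],[0,0,0]],"angular":[[0,0,0],[0,0,0],[0,0,0],[0,0,0],[0,0,0]]}'
```

```text
t: 10.65
eef_pos: [0.5646, 0.1537, 0.3824]
eef_rot: [-3.141, -0.0, 1.919]
wrist_force: [3.6, -0.5, -2.8]
opening: 0.0268
finger_force: 30.0
t: 11.07
eef_pos: [0.5646, 0.1537, 0.3801]
eef_rot: [-3.141, -0.0, 1.919]
wrist_force: [2.4, -1.1, -2.5]
opening: 0.0268
finger_force: 30.0
```

```bash
python3 -m creep '{"travel":[[0,0.0007,0.0012],[0,0,0.0013],[0,0,0],[0,0,0],[0,0,0]],"angular":[[0,0,0],[0,0,0],[0,0,0],[0,0,0],[0,0,0]]}'
python3 -m creep '{"travel":[[0,0,0.0012],[0,0,0.0013],[0,0,0],[0,0,0],[0,0,0]],"angular":[[0,0,0],[0,0,0],[0,0,0],[0,0,0],[0,0,0]]}'
```

```text
t: 11.48
eef_pos: [0.565, 0.1538, 0.378]
eef_rot: [-3.141, -0.0, 1.919]
wrist_force: [0.7, -0.6, -2.9]
opening: 0.0267
finger_force: 30.0
t: 11.9
eef_pos: [0.5651, 0.1539, 0.3762]
eef_rot: [-3.141, -0.0, 1.919]
wrist_force: [1.3, 0.1, -1.4]
opening: 0.027
finger_force: 30.0
```

```bash
for i in 1 ; do python3 -m creep '{"travel":[[0,0,0.001],[0,0,0.001],[0,0,0],[0,0,0]],"angular":[[0,0,0],[0,0,0],[0,0,0],[0,0,0]]}'; done
python3 -m creep '{"travel":[[0,0,0.0009],[0,0,0.0009],[0,0,0],[0,0,0]],"angular":[[0,0,0],[0,0,0],[0,0,0],[0,0,0]]}'
```

```text
t: 12.23
eef_pos: [0.5652, 0.1539, 0.3746]
eef_rot: [-3.142, -0.0, 1.919]
wrist_force: [-0.2, -1.4, -3.0]
opening: 0.0268
finger_force: 30.0
t: 12.57
eef_pos: [0.5653, 0.1538, 0.3735]
eef_rot: [3.141, 0.0, 1.919]
wrist_force: [0.2, -2.0, 1.9]
opening: 0.0266
finger_force: 30.0
```

```bash
python3 -m creep '{"travel":[[0,0,0.0008],[0,0,0.0008],[0,0,0],[0,0,0]],"angular":[[0,0,0],[0,0,0],[0,0,0],[0,0,0]]}'
```

```text
t: 12.9
eef_pos: [0.5654, 0.1538, 0.3726]
eef_rot: [3.141, 0.0, 1.919]
wrist_force: [-0.9, -3.2, 7.1]
opening: 0.0264
finger_force: 30.0
```

```bash
python3 -m creep '{"travel":[[-0.0006,0,0.0008],[0,0,0.0008],[0,0,0],[0,0,0]],"angular":[[0,0,0],[0,0,0],[0,0,0],[0,0,0]]}'
python3 -m creep '{"travel":[[0,0,0.0007],[0,0,0.0006],[0,0,0],[0,0,0]],"angular":[[0,0,0],[0,0,0],[0,0,0],[0,0,0]]}'
```

```text
t: 13.23
eef_pos: [0.5655, 0.1534, 0.3715]
eef_rot: [3.141, 0.0, 1.919]
wrist_force: [-1.3, -1.9, 8.6]
opening: 0.0266
finger_force: 30.0
t: 13.57
eef_pos: [0.5655, 0.1534, 0.3705]
eef_rot: [3.141, 0.0, 1.919]
wrist_force: [-0.9, -3.3, 7.8]
opening: 0.0269
finger_force: 30.0
```

Sliding at a steady ~8 N (+2 N weight), so the gasket is moving. I'm continuing.

```bash
python3 -m creep '{"travel":[[-0.0004,-0.0002,0.0006],[0,0,0.0006],[0,0,0],[0,0,0]],"angular":[[0,0,0],[0,0,0],[0,0,0],[0,0,0]]}'
python3 -m creep '{"travel":[[0,0,0.0006],[0,0,0.0006],[0,0,0],[0,0,0]],"angular":[[0,0,0],[0,0,0],[0,0,0],[0,0,0]]}'
```

```text
t: 13.9
eef_pos: [0.5655, 0.1532, 0.3695]
eef_rot: [3.14, -0.0, 1.919]
wrist_force: [-0.3, -1.6, 7.7]
opening: 0.0268
finger_force: 30.0
t: 14.23
eef_pos: [0.5655, 0.1533, 0.3686]
eef_rot: [3.14, -0.0, 1.919]
wrist_force: [-1.3, -1.0, 7.5]
opening: 0.0266
finger_force: 30.0
```

```bash
python3 -m creep '{"travel":[[0,0,0.0005],[0,0,0.0005],[0,0,0],[0,0,0]],"angular":[[0,0,0],[0,0,0],[0,0,0],[0,0,0]]}'
```

```text
t: 14.57
eef_pos: [0.5655, 0.1532, 0.3678]
eef_rot: [3.14, -0.0, 1.919]
wrist_force: [-1.1, -2.0, 8.9]
opening: 0.0263
finger_force: 30.0
```

```bash
python3 -m creep '{"travel":[[0,0,0.0005],[0,0,0],[0,0,0],[0,0,0]],"angular":[[0,0,0],[0,0,0],[0,0,0],[0,0,0]]}'
```

```text
t: 14.9
eef_pos: [0.5655, 0.1532, 0.3676]
eef_rot: [3.14, -0.0, 1.919]
wrist_force: [-1.0, -1.6, 9.8]
opening: 0.0271
finger_force: 30.0
```

```bash
python3 -m creep '{"travel":[[0,0,0.0005],[0,0,0],[0,0,0],[0,0,0]],"angular":[[0,0,0],[0,0,0],[0,0,0],[0,0,0]]}'
```

```text
t: 15.23
eef_pos: [0.5655, 0.1532, 0.3674]
eef_rot: [3.14, -0.0, 1.919]
wrist_force: [-2.6, -1.9, 12.2]
opening: 0.0261
finger_force: 30.0
```

```bash
python3 -m creep '{"travel":[[0,0,0.0003],[0,0,0],[0,0,0],[0,0,0]],"angular":[[0,0,0],[0,0,0],[0,0,0],[0,0,0]]}'
```

```text
t: 15.57
eef_pos: [0.5655, 0.1532, 0.3673]
eef_rot: [3.14, -0.0, 1.919]
wrist_force: [-2.9, -2.3, 13.3]
opening: 0.0265
finger_force: 30.0
```

The gasket is bedded at about 15 N. Releasing, rising, turning to line up with the cam arms and opening fully.

```bash
python3 -m creep '{"travel":[[0,0,0],[0,0,0],[0,0,0],[0,0,0],[0,0,-0.0135],[0,0,-0.0135],[0,0,-0.0135],[0,0,-0.0135]],"angular":[[0,0,0],[0,0,0],[0,0,0],[0,0,0],[0,0,0],[0,0,0],[0,0,0],[0,0,0]]}' 100
python3 -m creep '{"travel":[[0,0,0],[0,0,0],[0,0,0],[0,0,0],[0,0,0],[0,0,0],[0,0,0],[0,0,0]],"angular":[[0,0,0.0192],[0,0,0.0192],[0,0,0.0192],[0,0,0.0192],[0,0,0.0192],[0,0,0.0192],[0,0,0.0192],[0,0,0.0192]]}'
python3 -m creep '{"travel":[[0,0,0],[0,0,0],[0,0,0],[0,0,0],[0,0,0],[0,0,0],[0,0,0]],"angular":[[0,0,0.0192],[0,0,0.0192],[0,0,0.0192],[0,0,0.0192],[0,0,0.0192],[0,0,0],[0,0,0]]}'
python3 - <<'E'
from h import *
go([.5650,.1535,.353],[np.pi,0,np.deg2rad(20)])
s=manip.sense();print(s["qpos"])
for n in("side","top"):cv2.imwrite(f"pics/{n}3.png",cam(n)["frame"][:,:,::-1])
a=cv2.imread("pics/side3.png")[110:230,240:360];b=cv2.imread("pics/top3.png")[160:280,210:330]
cv2.imwrite("pics/crop4.png",cv2.resize(np.hstack([a,b]),None,fx=3.33,fy=3.33,interpolation=3))
E
```

```text
t: 16.23
eef_pos: [0.5655, 0.1531, 0.4108]
eef_rot: [3.141, 0.0, 1.919]
wrist_force: [0.1, -0.2, -0.0]
opening: 0.0783
finger_force: 0.0
t: 16.9
eef_pos: [0.5655, 0.1531, 0.4104]
eef_rot: [3.141, -0.001, 0.948]
wrist_force: [0.9, 0.6, 0.7]
opening: 0.0922
finger_force: 0.0
t: 17.48
eef_pos: [0.5655, 0.1531, 0.4101]
eef_rot: [3.141, -0.001, 0.355]
wrist_force: [-0.5, -0.2, 0.2]
opening: 0.0918
finger_force: 0.0
t 17.4833 travel share [-0.0004 -0.0007  0.0713] turn share [ 0.     -0.0002  0.0009]
[ 2.61829218e-01  2.87101332e-01  1.71431432e+00 -6.14494662e-06
  1.13905019e+00  1.47791955e+00]
```

View pics/crop4.png

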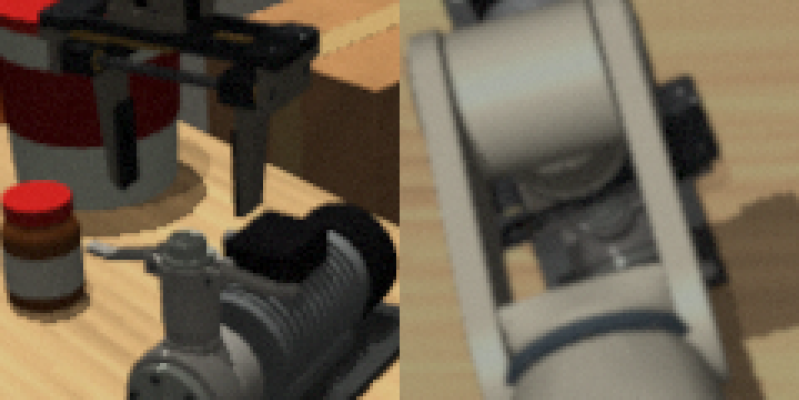

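The plug sits in the coupler and the fingers line up over both raised arms. I'm descending with force checks.

```bash
python3 -m creep '{"travel":[[0,-0.0005,0.008],[0,0,0.008],[0,0,0.008],[0,0,0.004],[0,0,0]],"angular":[[0,0,0],[0,0,0],[0,0,0],[0,0,0],[0,0,0]]}'
python3 -m creep '{"travel":[[0,0,0.004],[0,0,0.004],[0,0,0.004],[0,0,0.004],[0,0,0]],"angular":[[0,0,0],[0,0,0],[0,0,0],[0,0,0],[0,0,0]]}'
```

```text
t: 18.0
eef_pos: [0.5649, 0.1533, 0.3853]
eef_rot: [-3.141, 0.002, 0.351]
wrist_force: [0.5, 0.8, -0.0]
opening: 0.0919
finger_force: 0.0
t: 18.42
eef_pos: [0.565, 0.1534, 0.3732]
eef_rot: [-3.142, 0.001, 0.351]
wrist_force: [-0.9, -0.9, 0.1]
opening: 0.0917
finger_force: 0.0
```

```bash
python3 -m creep '{"travel":[[0,0,0.004],[0,0,0.004],[0,0,0.004],[0,0,0.004],[0,0,0]],"angular":[[0,0,0],[0,0,0],[0,0,0],[0,0,0],[0,0,0]]}'
```

```text
t: 18.83
eef_pos: [0.5652, 0.1534, 0.3605]
eef_rot: [-3.142, 0.0, 0.351]
wrist_force: [0.3, -0.2, 0.3]
opening: 0.0921
finger_force: 0.0
```

```bash
python3 -m creep '{"travel":[[0,0,0.004],[0,0,0.004],[0,0,0.004],[0,0,0]],"angular":[[0,0,0],[0,0,0],[0,0,0],[0,0,0]]}'
```

```text
t: 19.17
eef_pos: [0.5654, 0.1532, 0.3516]
eef_rot: [3.141, -0.0, 0.351]
wrist_force: [-0.4, -2.2, 4.2]
opening: 0.0919
finger_force: 3.6
```

```bash
python3 -m creep '{"travel":[[0,0,0.004],[0,0,0.004],[0,0,0.004],[0,0,0]],"angular":[[0,0,0],[0,0,0],[0,0,0],[0,0,0]]}'
```

```text
t: 19.5
eef_pos: [0.5656, 0.1535, 0.3423]
eef_rot: [3.141, -0.002, 0.351]
wrist_force: [-0.7, 0.1, 3.6]
opening: 0.0922
finger_force: 1.9
```

```bash
python3 -m creep '{"travel":[[0,0,0.004],[0,0,0.004],[0,0,0.004],[0,0,0]],"angular":[[0,0,0],[0,0,0],[0,0,0],[0,0,0]]}'
```

```text
t: 19.83
eef_pos: [0.5657, 0.1536, 0.3326]
eef_rot: [3.142, -0.002, 0.351]
wrist_force: [0.2, -0.1, 2.5]
opening: 0.0921
finger_force: 1.8
```

```bash
python3 -m creep '{"travel":[[0,0,0.004],[0,0,0.004],[0,0,0.004],[0,0,0]],"angular":[[0,0,0],[0,0,0],[0,0,0],[0,0,0]]}'
```

```text
t: 20.17
eef_pos: [0.5655, 0.1535, 0.3227]
eef_rot: [3.142, -0.001, 0.351]
wrist_force: [2.2, 1.6, 1.9]
opening: 0.0917
finger_force: 1.6
```

```bash
python3 -m creep '{"travel":[[0,0,0.004],[0,0,0.004],[0,0,0.004],[0,0,0]],"angular":[[0,0,0],[0,0,0],[0,0,0],[0,0,0]]}'
```

```text
t: 20.5
eef_pos: [0.5652, 0.1534, 0.3125]
eef_rot: [-3.142, 0.0, 0.351]
wrist_force: [1.9, -0.2, 0.9]
opening: 0.0916
finger_force: 1.5
```

Both arms are most of the way down at low force. Closing the fingers to swing them home together.

```bash
python3 -m creep '{"travel":[[0,0,0],[0,0,0],[0,0,0],[0,0,0]],"angular":[[0,0,0],[0,0,0],[0,0,0],[0,0,0]]}' 86 12
python3 -m creep '{"travel":[[0,0,0],[0,0,0],[0,0,0],[0,0,0]],"angular":[[0,0,0],[0,0,0],[0,0,0],[0,0,0]]}' 79 15
python3 -m creep '{"travel":[[0,0,0],[0,0,0],[0,0,0],[0,0,0],[0,0,0],[0,0,0]],"angular":[[0,0,0],[0,0,0],[0,0,0],[0,0,0],[0,0,0],[0,0,0]]}' 68 18
```

```text
t: 20.83
eef_pos: [0.5648, 0.1533, 0.3125]
eef_rot: [-3.141, 0.002, 0.351]
wrist_force: [-0.9, -0.2, -3.6]
opening: 0.0791
finger_force: 2.5
t: 21.17
eef_pos: [0.5649, 0.1533, 0.3129]
eef_rot: [-3.142, 0.001, 0.351]
wrist_force: [-2.2, -0.3, -2.9]
opening: 0.0724
finger_force: 2.6
t: 21.67
eef_pos: [0.5651, 0.1531, 0.3128]
eef_rot: [3.141, 0.001, 0.351]
wrist_force: [-0.8, -4.9, -7.6]
opening: 0.0666
finger_force: 18.0
```

```bash
python3 -m creep '{"travel":[[0,0,0],[0,0,0],[0,0,0],[0,0,0]],"angular":[[0,0,0],[0,0,0],[0,0,0],[0,0,0]]}' 68 25
python3 -m creep '{"travel":[[0,0,0],[0,0,0],[0,0,0],[0,0,0],[0,0,0],[0,0,0]],"angular":[[0,0,0],[0,0,0],[0,0,0],[0,0,0],[0,0,0],[0,0,0]]}' 100
python3 -m creep '{"travel":[[0,0,-0.01],[0,0,-0.02],[0,0,-0.04],[0,0,-0.04],[0,0,-0.04],[0,0,-0.04],[0,0,-0.04],[0,0,0]],"angular":[[0,0,0],[0,0,0],[0,0,0],[0,0,0],[0,0,0],[0,0,0],[0,0,0],[0,0,0]]}'
python3 -m creep '{"travel":[[-0.04,0,0],[-0.04,0,0],[-0.04,0,0],[-0.04,0,0],[-0.04,0,0],[-0.04,0,0],[0,0,0],[0,0,0]],"angular":[[0,0,0],[0,0,0],[0,0,0],[0,0,0],[0,0,0],[0,0,0],[0,0,0],[0,0,0]]}'
python3 - <<'E'
from h import *
for n in("side","top"):cv2.imwrite(f"pics/{n}4.png",cam(n)["frame"][:,:,::-1])
a=cv2.imread("pics/side4.png")[150:250,240:340];b=cv2.imread("pics/top4.png")[170:270,220:320]
cv2.imwrite("pics/crop5.png",cv2.resize(np.hstack([a,b]),None,fx=4,fy=4,interpolation=3))
E
```

```text
t: 22.0
eef_pos: [0.5651, 0.1532, 0.3128]
eef_rot: [3.141, 0.001, 0.351]
wrist_force: [-0.1, -5.1, -8.5]
opening: 0.0666
finger_force: 25.0
t: 22.5
eef_pos: [0.5654, 0.1536, 0.3134]
eef_rot: [-3.142, -0.001, 0.351]
wrist_force: [0.4, -0.7, -0.6]
opening: 0.0916
finger_force: 0.0
t: 23.17
eef_pos: [0.5661, 0.1537, 0.5047]
eef_rot: [3.141, -0.01, 0.351]
wrist_force: [0.9, 0.6, -0.6]
opening: 0.0917
finger_force: 0.0
t: 23.83
eef_pos: [0.3839, 0.0871, 0.4977]
eef_rot: [3.141, -0.002, 0.35]
wrist_force: [0.4, 0.3, -0.6]
opening: 0.0917
finger_force: 0.0
```

View pics/crop5.png

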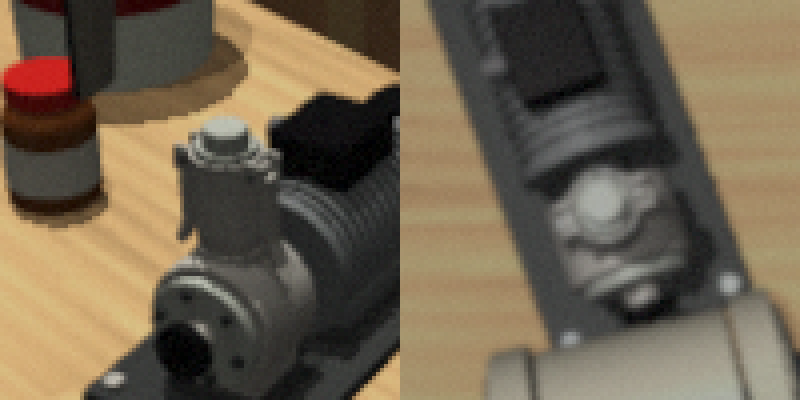

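The plug is seated in the coupler, with its knob at crop (226,130). Both arms hang down along the coupler, and the gripper is clear.

```bash
python3 -c "
from plant import manip
print(manip.sign_off())"
```

```text
the job is handed in; nothing more can be done
None
```

The silver dust plug is in the inlet coupler, pressed home on the gasket with about 15 N; both cam arms were swung down together to their stops, and the job was handed in at about 24 s with the gripper clear.

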